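Snap the clip-on parts cup onto the bin rim

ROBOT

A 6-joint arm with a two-finger parallel gripper is mounted at the origin on the work surface. World frame = base frame: x ahead of the robot, y to its left, z up, the work surface at z = 0. Lengths are in m, angles in rad, forces in N, time in s.
With the tool pointing down it reaches from about 0.425 to 0.95 m from the base axis. Payload 3.5 kg.
Tool frame: the origin (TCP) lies between the finger pads; the fingertips stand 22 mm ahead of it and the grasp point (between the pads) lies 3 mm ahead of it (ctrl.nose_length is the z of the fingertips in the tool frame, in m); z points along the fingers, y is the line along which they close (so a half turn about z gives the same grasp; the last joint's range is limited). The gripper opens to 85 mm and grips with 20 to 120 N. Pads are 22 mm wide; open, the fingers measure 114 mm over their backs; the gripper's body (76 mm by 85 mm) begins 54 mm behind the grasp point. The pads swing forward as they close: fully open they stand 13 mm farther back than shut.
Start: joints at [1.054, 0.286, 1.577, -0, 1.279, -0.15], TCP at [0.242, 0.63, 0.253] pointing down, gripper open.
Joint ranges: [-2.77, 2.77], [-0.9, 2.22], [0.21, 2.48], [-1.53, 4.67], [0.24, 2.81], [-2.84, 2.84]. Speed limits (rad/s): [2.79, 2.79, 3.14, 3.14, 3.14, 3.14].

INTERFACE

Orientations are given as a unit quaternion [x, y, z, w].
In Python, from plant import ctrl gives the robot as it stands. The module is installed in compiled form; this text tells all that it offers.
- The arm moves only by the tool send_rows, never from a script. Its argument "rows" is text: rows parted by semicolons, each of 7 numbers parted by spaces: the turn, a rotation vector about the tool's x, y, z in a scale on which 1.0 is 4 rad, then the shift along the tool's x, y, z in a scale on which 1.0 is 500 mm, then the opening, from -1 (shut) to 1 (fully open). A call has 1 to 8 rows; each row is the pose to reach, as a shift and turn from the pose commanded when the call began, along the tool's axes at that moment; what a row does not reach only later rows make up. A row lasts 1/8 s, in which the tool goes at most 62.5 mm and 10.7 degrees, less where a joint would pass 70% of its speed; a pose out of reach is approached as far as the arm can. Shift and turn numbers lie between -1 and 1, and a call with a number outside is refused. A call with a gripper value outside its range is refused whole. The fingers move at their own pace and stop on an object; "grip_force" is the grip in N (left out, the last holds). Time passes only in rows, so rows that repeat a pose let the fingers close. It gives the time, the measured TCP pose, the force, the opening and the grip force at its end, in the units of the state.
- ctrl.get_state(): the state, without advancing time (a new reading comes with each control period).
- ctrl.read_camera(name): name is "scene" or "top" or "wrist"; returns a dict with "color" (480x640x3 uint8, red, green, blue), "fx", "fy", "cx", "cy" (pixels), "extrinsics" (4x4, takes a point from world to camera coordinates). Camera axes: x right, y down, z forward; pixel columns grow to the right and rows downward; lengths in m; the calibration is good to about 2 mm. A picture is of the moment at which its call begins. There is no depth.
- ctrl.sign_off(): hands the job in; it is judged then, once.
Trained networks look in a picture, given as the dict that the camera call returned (one of the last four; its "shot" number tells which), for a name from the list of things; names that differ only in an ending like _2 or _b are one class to them, and where a whole thing is asked for, a point or a joint stands for the part that bears it (a point fixed in the world has none). Each returns a list of dicts, best first, with "p" (0 to 1); they miss things now and then, are a little off and sometimes report something else, mostly with a low value. They report only what shows in the picture. A call takes as long as a camera call. They do not tell look-alikes from the thing itself.
- ctrl.look_for(picture, target): "position" ([x, y, z] in m, in the coordinates of the camera as it stood for that picture, good to about 4 mm: the middle of the surface that is visible of it).
The state is a dict: "time": time; "qpos": joint angles; "dq": joint speeds; "joint_efforts": joint torques, N m; "eef_pos": TCP position; "tcp_rot": TCP orientation; "contact_force": force on the tool from outside, world axes, zero at the start; "wrist_torque": the same for the moment, N m; "opening": opening from 0.0 (shut) to 1.0 (fully open); "finger_force": force on a finger pad.
Only numpy, scipy, OpenCV 4.12 (cv2) and the standard library are available. Lean on these libraries where they do the work, as an engineer would, in place of code of your own. Each camera call takes 0.05 s, during which the arm holds its last target. There are 200 camera calls.

TASK

Hang the red parts cup on the grey bin: hook its spring clip over the straight high rim of either long side, with the cup on the outside, and push it down until the clip has snapped under the rim and the cup sits fully home and upright, then let go. Go gently: do not force the clip or the rim, do not shove or tip the bin, and leave the blue bin, the organiser, the pliers and the screwdriver where they are.

Things in the scene. Friction and masses are not known exactly. Their poses are not given: they have to be found in the camera images.
- cup: Red open-topped steel cup, 0.10 to 0.15 kg, upright on the bench, a steel spring clip on its back. Origin: centre of its underside; z up; x points to its back, the clip side. Box 50 (x) by 56 (y) by 48 mm high, walls 2.5; grip it by the side walls. The back is a flat plate 56 wide, 57 high, outer face at x = +25; once hung it lies flat on the bin's outer face.
- hook: Bridge of the clip, rigid on the cup, same frame as the cup: a steel strip 24 mm wide (y), 2.5 thick, folded over the plate's top and reaching to x = +37; underside 56.5 above the cup's underside. It lies on the rim when the cup is home.
- clip_seat (a point): Middle of the bridge's underside where the rim goes, at (27, 0, 56.5) mm in the cup's frame; lies on the rim's top line when the cup is home. Axes as the cup's.
- clip_leaf (a point): Flared tip of the clip's leaf, at (31.2, 0, 37.4) mm in the cup's frame, also the leaf's lowest point. The leaf hangs from the bridge's end, bent towards the plate: 5.6 mm between tip and plate, 4.2 at its narrowest (43 above the cup's underside). It springs away from the plate, about 4 N per mm.
- grey_bin: Grey stacking bin with steel bolts in it, loose on the board, 1.0 to 1.8 kg, 170 (x) by 105 (y) by 80 mm high, walls 3. Origin: centre of its underside; z up; -x points to its low open front (lip 38 high). Flat outer faces of the long sides at y = +52.5 and -52.5; their rim is straight and 80 high from x = -45 to +85, and slopes down in front of that.
- rim_left (a point): Top line of the straight rim on the bin's +y long side, at (20, 50.5, 80) mm in the bin's frame. The rim is a hem folded inwards, outer face flush: 4 mm thick at its rounded top, growing to 8 at its lower edge 12 mm down; the wall below is 3. The clip rides over it with a push rising to 15 to 22 N, then snaps under the edge about 3 mm before home and the push drops.
- rim_right (a point): The same rim on the bin's -y long side, at (20, -50.5, 80) mm in the bin's frame; axes as the bin's.
- board: Plywood board, 280 (x) by 760 (y) mm, fixed, on which both bins and the organiser stand. Origin 30 mm below its top, which lies 5 to 11 mm above the bench.
- blue_bin: Blue bin of the same shape with brass bolts in it; leave alone. Origin: centre of its underside.
- organiser: Clear open organiser tray, 85 by 125 by 32 mm high; leave alone. Origin: centre of its underside.
- pliers: Pliers with blue handles lying flat, about 140 mm long, 12 high; leave alone. Origin on the bench at the joint.
- screwdriver: Yellow-handled screwdriver, 170 mm long, lying flat; leave alone. Origin below its middle.
There are look-alikes about, which are no part of the job. Several things have the shape of the cup; the one meant has the colours described above.

How it is judged:
At the end, for the whole second after the job is handed in: The cup hangs outside the grey bin on the straight rim of a long side, clip snapped: its seat within 3 mm of the rim's line and at most 1.8 mm above it, cup within 0.12 rad of upright, bin flat on the bench, both at rest and released (((y of clip_seat in the frame of grey_bin between 0.0475 and 0.0535 m and y of cup in the frame of grey_bin above 0.06 m) or (y of clip_seat in the frame of grey_bin between -0.0535 and -0.0475 m and y of cup in the frame of grey_bin below -0.06 m)) and x of clip_seat in the frame of grey_bin between -0.045 and 0.085 m and z of clip_seat in the frame of grey_bin between 0.077 and 0.0818 m and angle between the z axis of cup and the z axis of grey_bin, either way round below 0.12 rad and angle between grey_bin's own z axis and vertical below 0.05 rad and linear speed of each of cup, grey_bin below 0.02 m/s); the robot touches nothing.
It fails at once if the rim is forced: the clip's bridge presses on the bin with more than 30 N, or the cup with its clip on the bin with more than 50 N in all, the spring's own pinch counted (contact force between hook and grey_bin above 30 N or contact force between cup and grey_bin above 50 N).
It fails at once if the grey bin is shoved more than 20 mm or tipped more than 0.15 rad (distance of grey_bin from where it was at the start of the episode above 0.02 m or angle between grey_bin's own z axis and vertical above 0.15 rad).
It fails at once if the blue bin, organiser, pliers or screwdriver is moved more than 20 mm (distance of any of blue_bin, organiser, pliers, screwdriver from where it was at the start of the episode above 0.02 m).
It also fails if it takes over 58 s, if anything falls off the work surface, if the arm or the gripper's body presses on something with over 40 N, if the wrist force passes 120 N, or if a joint passes its speed limit or range.

## Working session

There is one attempt and no reset: what is moved stays moved. The work goes in short steps, Python scripts to look and compute and a tool call to move; the robot and the scene stay as the last step left them, time stands still between calls to the robot, and variables do not carry over. Pictures are saved under pics/ and viewed, at most 10 in all, crops included, and the job is handed in when it is done.

Besides the shell and the picture viewer there is one more tool, called after "Request:" as name(argument=value, ...) on one line, values as JSON. send_rows: Moves the arm, as the interface text tells. Its arguments: {"type":"object","properties":{"rows":{"type":"string"},"grip_force":{"type":"number"}},"required":["rows"]}

```bash
mkdir -p pics
cat > h.py <<'E'
import numpy as np, cv2
from plant import ctrl
from scipy.spatial.transform import Rotation as R
np.set_printoptions(precision=4,suppress=True)
def c2w(p,pos):
    E=np.array(p["extrinsics"]); return E[:3,:3].T@(np.array(pos)-E[:3,3])
def save(p,n): cv2.imwrite(f"pics/{n}.png",p["color"][:,:,::-1])
def find(p,t,k=4):
    for d in ctrl.look_for(p,t)[:k]:
        c=np.array(d["position"]); print(t,round(d["p"],2),c2w(p,c),"px",np.round([p["fx"]*c[0]/c[2]+p["cx"],p["fy"]*c[1]/c[2]+p["cy"]]))
def ray(p,u,v):
    E=np.array(p["extrinsics"]); d=E[:3,:3].T@np.array([(u-p["cx"])/p["fx"],(v-p["cy"])/p["fy"],1]); return -E[:3,:3].T@E[:3,3],d
def atz(p,u,v,z):
    o,d=ray(p,u,v); return o+d*(z-o[2])/d[2]
def proj(p,X):
    E=np.array(p["extrinsics"]); c=np.atleast_2d(X)@E[:3,:3].T+E[:3,3]; return np.c_[p["fx"]*c[:,0]/c[:,2]+p["cx"],p["fy"]*c[:,1]/c[:,2]+p["cy"]]
E
python3 - <<'E'
from h import *
for n in ("top","scene"):
    p=ctrl.read_camera(n); save(p,n+"0"); print(n,p["fx"],-np.array(p["extrinsics"])[:3,:3].T@np.array(p["extrinsics"])[:3,3])
    for t in ("cup","hook","grey_bin","rim_left","rim_right","blue_bin","organiser","pliers"): find(p,t)
print(ctrl.get_state())
E
```

```text
top 503.4948261833066 [ 0.4434 -0.0171  1.0449]
cup 0.94 [0.3397 0.016  0.0042] px [301. 318.]
cup 0.81 [ 0.4417 -0.0376  0.0017] px [328. 268.]
cup 0.75 [ 0.3568 -0.1395  0.0022] px [377. 311.]
cup 0.63 [ 0.4217  0.12   -0.0026] px [252. 276.]
hook 0.59 [ 0.335  -0.127   0.0594] px [373. 325.]
hook 0.56 [0.4334 0.1375 0.0544] px [239. 270.]
hook 0.48 [ 0.3598 -0.0052  0.0574] px [311. 310.]
hook 0.44 [ 0.4662 -0.0453  0.0597] px [333. 256.]
grey_bin 0.57 [0.6353 0.2037 0.0215] px [213. 171.]
grey_bin 0.17 [0.7098 0.0074 0.008 ] px [309. 139.]
rim_left 0.57 [0.634  0.2059 0.0192] px [212. 172.]
rim_left 0.54 [ 0.4378 -0.0421  0.0006] px [330. 270.]
rim_right 0.85 [0.6347 0.2049 0.0188] px [213. 172.]
blue_bin 0.96 [ 0.611  -0.2137  0.0206] px [416. 188.]
organiser 0.9 [0.709  0.0069 0.0109] px [310. 139.]
organiser 0.37 [ 0.4439 -0.0428  0.0056] px [331. 267.]
scene 611.6294641831779 [1.2303 0.6788 0.867 ]
cup 0.9 [ 0.3607 -0.1226  0.0263] px [325. 208.]
cup 0.82 [ 0.4522 -0.0291  0.0299] px [326. 241.]
cup 0.69 [0.3526 0.0278 0.0326] px [376. 232.]
cup 0.58 [0.4388 0.13   0.0308] px
[... 432 characters left out ...]
rganiser 0.68 [0.7155 0.0132 0.0245] px [247. 312.]
organiser 0.56 [0.4081 0.3304 0.0104] px [475. 323.]
pliers 0.97 [0.407  0.331  0.0106] px [476. 323.]
pliers 0.22 [ 0.452  -0.0279  0.0306] px [327. 241.]
{'time': 0.9, 'qpos': array([ 1.054 ,  0.2863,  1.5767,  0.    ,  1.2786, -0.15  ]), 'dq': array([-0.0005, -0.0001,  0.0012,  0.0008, -0.0008,  0.0003]), 'joint_efforts': array([ -0.0001, -40.5963, -29.2946,  -0.0002,   0.0007,  -0.    ]), 'eef_pos': array([0.242 , 0.6301, 0.2534]), 'tcp_rot': array([0.1824, 0.9832, 0.    , 0.    ]), 'contact_force': array([-0.0169, -0.4184,  0.1615]), 'wrist_torque': array([-0.0066, -0.0045, -0.0187]), 'finger_force': 0.0, 'opening': 1.0032103378790624}
```

View pics/top0.png

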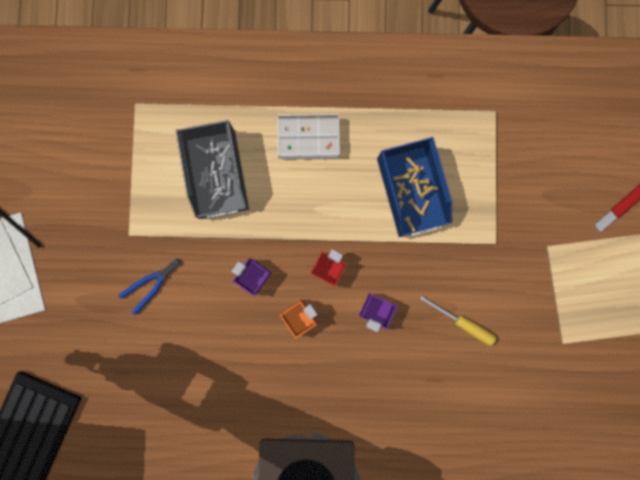

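View pics/scene0.png

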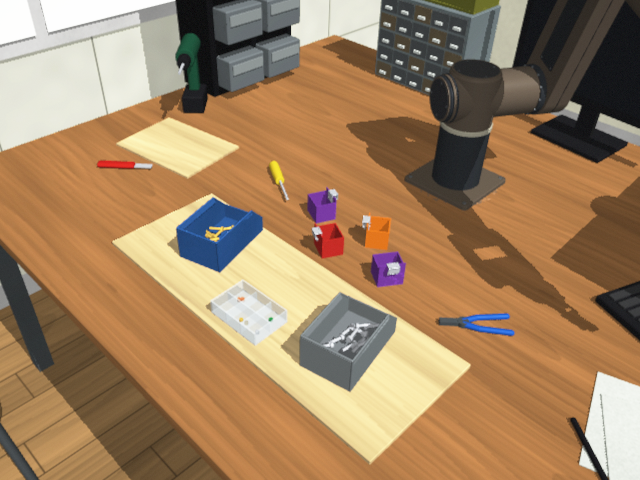

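The pictures show the red cup at (329,268) in the top view with its clip towards (335,256). The grey bin is around (213,171) with its low front at (222,215). The bin's left side is free, so I'll use it. First I'll move above the bin with the wrist camera.

The manual's scale: shifts go in shares of 500 mm and turns go in shares of 4 rad. Converting my numbers, -481 mm / 500 = -0.962, -254 mm / 500 = -0.508.

Request:
send_rows(rows="0 0 0 -0.962 -0.508 -0.154 1;0 0 0 -0.962 -0.508 -0.154 1;0 0 0 -0.962 -0.508 -0.154 1;0 0 0 -0.962 -0.508 -0.154 1;0 0 0 -0.962 -0.508 -0.154 1;0 0 0 -0.962 -0.508 -0.154 1;0 0 0 -0.962 -0.508 -0.154 1;0 0 0 -0.962 -0.508 -0.154 1")

```text
time: 1.9
eef_pos: [0.5689, 0.2556, 0.324]
tcp_rot: [0.182, 0.983, 0.0, 0.0]
contact_force: [0.7, 0.4, -0.3]
opening: 0.997
finger_force: 0.0
```

Request:
send_rows(rows="0 0 0 0 0 0 1;0 0 0 0 0 0 1")

```text
time: 2.15
eef_pos: [0.5675, 0.2574, 0.3231]
tcp_rot: [0.183, 0.983, 0.0, -0.0]
contact_force: [-0.2, -0.3, -0.2]
opening: 0.998
finger_force: 0.0
```

Run:
```python
from h import *
s=ctrl.get_state(); print(s["time"],s["eef_pos"],s["tcp_rot"],s["qpos"])
p=ctrl.read_camera("wrist"); save(p,"w1"); np.save("w1.npy",p,allow_pickle=True)
print(p["fx"],p["cx"],p["cy"],np.array(p["extrinsics"]))
for t in ("grey_bin","rim_left","cup","hook"): find(p,t)
```

```text
2.15 [0.5675 0.2574 0.3231] [ 0.1827  0.9832  0.0001 -0.0004] [ 0.2629  0.1289  1.6333  0.0006  1.38   -0.9406]
379.3661057843522 320.77487431718777 239.4968988920843 [[ 0.3579  0.9338 -0.0006 -0.4434]
 [ 0.8866 -0.3396  0.3139 -0.4782]
 [ 0.2929 -0.1129 -0.9495  0.3089]
 [ 0.      0.      0.      1.    ]]
grey_bin 0.84 [0.6353 0.1944 0.0285] px [291. 263.]
grey_bin 0.7 [0.417  0.3123 0.0092] px [318.  32.]
grey_bin 0.27 [0.7099 0.0507 0.0226] px [211. 349.]
rim_left 0.95 [0.6372 0.1938 0.026 ] px [292. 264.]
cup 0.88 [0.4214 0.1104 0.0287] px [138. 111.]
cup 0.75 [0.3516 0.0272 0.0215] px [35. 75.]
cup 0.6 [ 0.4426 -0.0395  0.0263] px [ 29. 181.]
hook 0.86 [0.4382 0.145  0.059 ] px [164. 114.]
hook 0.69 [0.3612 0.0095 0.0507] px [ 4. 89.]
hook 0.66 [ 0.466  -0.0464  0.0591] px [ 13. 210.]
```

View pics/w1.png

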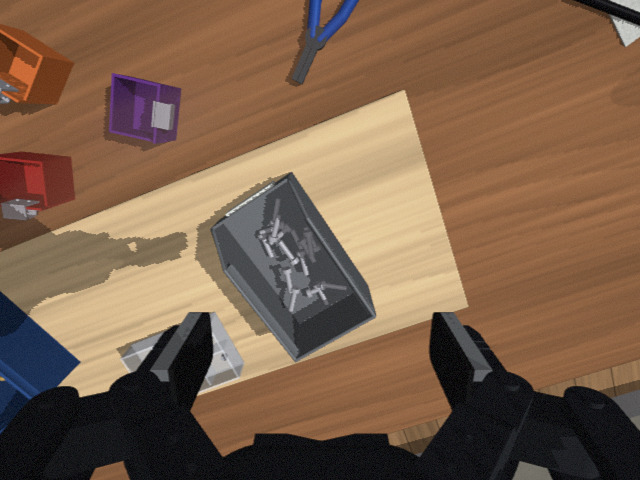

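The wrist view shows the grey bin with its left rim's outer edge running from about (291,173) to (375,315). The red cup is at the far left, around (35,180). Next I'll go over the cup.

In the tool's units: -310 mm / 500 = -0.62, 43 mm / 500 = 0.086.

Request:
send_rows(rows="0 0 0 0.012 -0.62 0.086 1;0 0 0 0.012 -0.62 0.086 1;0 0 0 0.012 -0.62 0.086 1;0 0 0 0.012 -0.62 0.086 1;0 0 0 0.012 -0.62 0.086 1;0 0 0 0.012 -0.62 0.086 1;0 0 0 0.012 -0.62 0.086 1;0 0 0 0.012 -0.62 0.086 1")

```text
time: 3.4
eef_pos: [0.4515, -0.0286, 0.2808]
tcp_rot: [0.181, 0.983, 0.0, 0.0]
contact_force: [-0.7, -0.3, -0.7]
opening: 1.0
finger_force: 0.0
```

Run:
```python
from h import *
s=ctrl.get_state(); print(s["time"],s["eef_pos"],s["tcp_rot"],s["qpos"])
p=ctrl.read_camera("wrist"); save(p,"w2"); np.save("w2.npy",p,allow_pickle=True)
for t in ("cup","hook","clip_seat","clip_leaf"): find(p,t)
a=cv2.resize(p["color"][90:310,190:480],None,fx=2,fy=2,interpolation=cv2.INTER_CUBIC)
w=np.load("w1.npy",allow_pickle=True).item()
b=cv2.resize(w["color"][150:370,200:400],None,fx=2,fy=2,interpolation=cv2.INTER_CUBIC)
c=np.zeros((440,800,3),np.uint8); c[:,:400]=a[:,90:490]; c[:,400:]=b
# left cell origin u0=190+45=235,v0=90 ; right cell u0=200,v0=150, scale 2
cv2.imwrite("pics/c1.png",c[:,:,::-1])
```

```text
3.4 [ 0.4515 -0.0286  0.2808] [0.1811 0.9835 0.0001 0.0003] [-0.2882 -0.2479  2.0688  0.0003  1.3201 -1.4949]
cup 0.77 [ 0.4469 -0.0356  0.0146] px [313. 194.]
cup 0.74 [0.4232 0.1258 0.0241] px [463. 113.]
cup 0.7 [ 0.7099 -0.0095  0.0242] px [412. 390.]
cup 0.61 [ 0.3571 -0.1412  0.0268] px [176. 149.]
hook 0.94 [ 0.4674 -0.044   0.0581] px [311. 227.]
hook 0.91 [ 0.3343 -0.1243  0.0572] px [169. 120.]
hook 0.81 [ 0.3575 -0.0026  0.0615] px [310.  93.]
hook 0.73 [0.4372 0.1381 0.0569] px [494. 124.]
clip_seat 0.94 [0.3384 0.0211 0.0024] px [327.  67.]
clip_seat 0.94 [0.4243 0.1288 0.0221] px [466. 113.]
clip_seat 0.92 [ 0.4452 -0.0357  0.0133] px [312. 193.]
clip_seat 0.77 [ 0.3582 -0.1351  0.0209] px [185. 148.]
clip_leaf 0.77 [0.3409 0.0242 0.0014] px [331.  69.]
clip_leaf 0.75 [0.4205 0.1305 0.0257] px [468. 108.]
clip_leaf 0.73 [ 0.3563 -0.1403  0.0227] px [178. 148.]
clip_leaf 0.44 [0.6289 0.2052 0.0288] px [585. 275.]
```

View pics/c1.png

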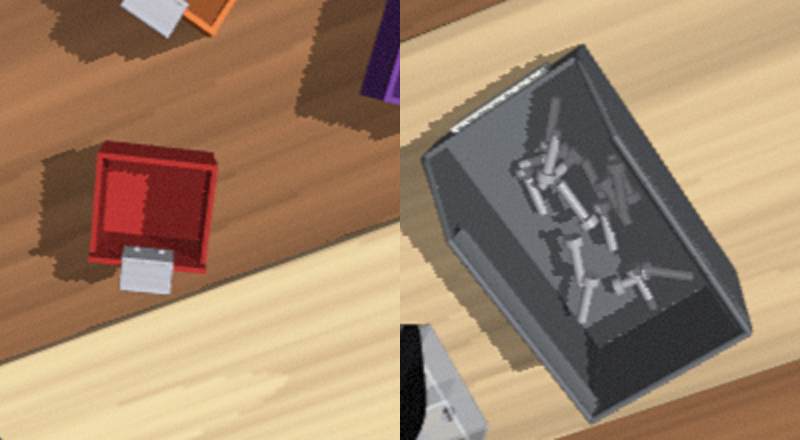

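The crop shows the cup with its front-top corners at px (285.5,168) and (342.5,172.5) and its hook end at (295,235) to (321,236.5). It also shows the bin's left rim running from px (309,220) to (375,316). I'll fit both poses to these points.

```bash
cat > fit.py <<'E'
from h import *
from scipy.optimize import least_squares
def fit(views,x0,zfix=None):
    "views: [(pic,model pts mm,pixels)]; pose x,y,z,yaw"
    def T(q,M): return R.from_euler("z",q[3]).apply(np.array(M)/1000.)+q[:3]
    def f(q):
        r=[(proj(p,T(q,M))-U).ravel() for p,M,U in views]
        if zfix is not None: r.append([(q[2]-zfix[0])/zfix[1]])
        return np.concatenate(r)
    s=least_squares(f,x0,loss="soft_l1"); print("pose",s.x,"yaw deg",np.degrees(s.x[3])); print("resid",f(s.x).round(1)); return s.x
E
python3 - <<'E'
from fit import *
w1=np.load("w1.npy",allow_pickle=True).item(); w2=np.load("w2.npy",allow_pickle=True).item()
C=[(-25,-28,48),(-25,28,48),(-25,-28,0),(-25,28,0),(25,-28,57),(25,28,57),(37,-12,59),(37,12,59)]
U=[(285.5,168),(342.5,172.5),(287.5,161),(343,166),(279,224),(338,226.5),(295,235),(321,236.5)]
c=fit([(w2,C,U)],[.4417,-.038,0,-.45]); 
B=[(85,52.5,80),(85,-52.5,80),(-45,52.5,80),(-45,-52.5,80),(85,52.5,0),(-85,52.5,38),(-85,-52.5,38)]
U=[(375,316),(296.5,360.5),(309,220),(225,270),(370,284),(292.5,172.5),(212.5,227.5)]
b=fit([(w1,B,U)],[.635,.2,.008,.2])
T=ctrl.read_camera("top"); S=ctrl.read_camera("scene")
for n,p in(("t",T),("s",S)):
    im=p["color"].copy()
    for q,M in((c,C),(b,B)):
        for u in proj(p,R.from_euler("z",q[3]).apply(np.array(M)/1000.)+q[:3]): cv2.circle(im,tuple(int(round(k)) for k in u),1,(0,255,0),-1)
    np.save(n+".npy",p,allow_pickle=True)
    if n=="t": a=cv2.resize(im[100:300,165:365],None,fx=2,fy=2)
    else: d=cv2.resize(im[210:410,290:490],None,fx=2,fy=2)
cv2.imwrite("pics/c2.png",np.hstack([a,d])[:,:,::-1])
E
```

```text
pose [ 0.443  -0.0349 -0.0051 -0.4509] yaw deg -25.833201004724025
resid [-1.8 -0.6  0.7  0.2  0.4  0.3 -2.3  0.   0.8 -2.6  0.2 -0.1  0.5  0.4
 -0.6  1. ]
pose [0.6328 0.2006 0.0027 0.2041] yaw deg 11.694278499340783
resid [ 2.1 -0.2 -0.8  0.2  1.8 -3.1  0.3  0.3 -1.7  0.  -1.3  3.4 -0.  -0.2]
```

View pics/c2.png

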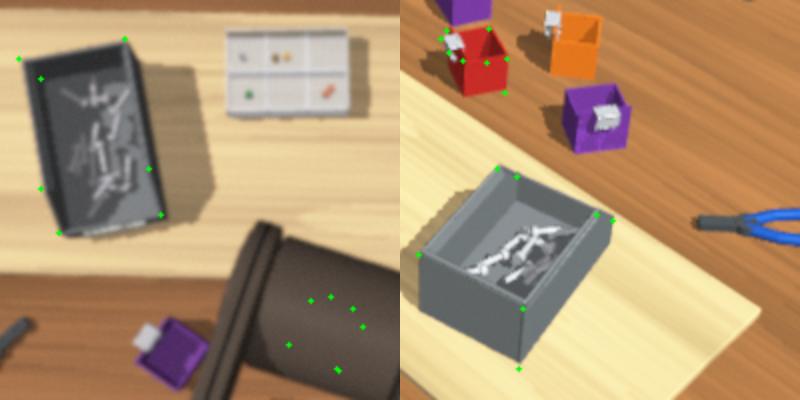

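Run:
```python
from fit import *
w1,w2,T,S=[np.load(n+".npy",allow_pickle=True).item() for n in("w1","w2","t","s")]
C=[(-25,-28,48),(-25,28,48),(-25,-28,0),(-25,28,0),(25,-28,57),(25,28,57),(37,-12,59),(37,12,59)]
U=[(285.5,168),(342.5,172.5),(287.5,161),(343,166),(279,224),(338,226.5),(295,235),(321,236.5)]
c=fit([(w2,C,U)],[.4417,-.038,0,-.45],(0,.0005))
B=[(85,52.5,80),(85,-52.5,80),(-45,52.5,80),(-45,-52.5,80),(85,52.5,0),(-85,52.5,38),(-85,-52.5,38)]
U=[(375,316),(296.5,360.5),(309,220),(225,270),(370,284),(292.5,172.5),(212.5,227.5)]
BS=[B[0],B[4],B[1],B[5]];US=[(352.5,362.5),(349.5,391),(300.5,337),(396,320)]
BT=[B[0],B[1],B[5],B[6]];UT=[(177.5,131),(227,120.5),(196,217.5),(246.5,207.5)]
b=fit([(w1,B,U),(S,BS,US),(T,BT,UT)],[.635,.2,.008,.2])
fit([(S,BS,US),(T,BT,UT)],[.635,.2,.008,.2])
s=ctrl.get_state();Rt=R.from_quat(s["tcp_rot"])
cx=np.array([np.cos(c[3]),np.sin(c[3]),0]); g=c[:3]+.011*cx
print("above->", Rt.inv().apply(g+[0,0,.03]-s["eef_pos"])*1000, s["eef_pos"], "y head",np.degrees(np.arctan2(*Rt.as_matrix()[[1,0],1])))
```

```text
pose [ 0.4422 -0.0344 -0.0001 -0.4506] yaw deg -25.819556850995745
resid [-2.2 -0.9  1.2  0.   0.1 -0.1 -1.9 -0.3  0.4 -2.1  0.6  0.4  0.4  1.1
 -0.4  1.7 -0.1]
pose [0.6319 0.2004 0.0033 0.2093] yaw deg 11.989205833792408
resid [ 2.  -0.9 -0.8 -0.1  0.9 -3.8 -0.4  0.1 -1.9 -0.6 -2.4  2.8 -0.9 -0.3
 -0.4  0.8 -0.2  2.7 -1.4 -0.4  0.1 -0.7 -3.6 -1.8  0.1 -1.1 -2.1 -0.5
 -1.  -0.2]
pose [0.6299 0.1985 0.0012 0.2182] yaw deg 12.503996243527938
resid [ 0.   0.4  0.2  2.2 -1.1 -0.3 -0.4 -1.3 -2.7 -0.2  0.8  0.  -0.6  0.7
  0.3  0.6]
above-> [ -4.3419  -8.7318 250.4458] [ 0.4512 -0.0295  0.2804] y head 69.04454658846204
```

In the tool's units: 250 mm / 500 = 0.5, 240 mm / 500 = 0.48, 4.9 degrees / 229.1831 = 0.0214.

Request:
send_rows(rows="0 0 0.0214 -0.008 -0.018 0.124 1;0 0 0.0214 -0.008 -0.018 0.248 1;0 0 0.0214 -0.008 -0.018 0.36 1;0 0 0.0214 -0.008 -0.018 0.43 1;0 0 0.0214 -0.008 -0.018 0.48 1;0 0 0.0214 -0.008 -0.018 0.5 1;0 0 0.0214 -0.008 -0.018 0.5 1")

```text
time: 4.62
eef_pos: [0.4515, -0.0397, 0.0303]
tcp_rot: [0.224, 0.975, 0.0, -0.0]
contact_force: [-0.1, 0.3, 0.1]
opening: 1.0
finger_force: 0.0
```

Request:
send_rows(rows="0 0 0 0 0 0 -1;0 0 0 0 0 0 -1;0 0 0 0 0 0 -1;0 0 0 0 0 0 -1;0 0 0 0 0 0 -1;0 0 0 0 0 0 -1;0 0 0 0 0 0 -1;0 0 0 0 0 0 -1", grip_force=70)

```text
time: 5.62
eef_pos: [0.453, -0.0402, 0.032]
tcp_rot: [0.224, 0.975, -0.0, 0.002]
contact_force: [-1.2, 0.2, 6.5]
opening: 0.646
finger_force: 74.4
```

In the tool's units: -160 mm / 500 = -0.32, -120 mm / 500 = -0.24.

Request:
send_rows(rows="0 0 0 0 0 -0.08 -1;0 0 0 0 0 -0.16 -1;0 0 0 0 0 -0.24 -1;0 0 0 0 0 -0.32 -1;0 0 0 0 0 -0.32 -1")

```text
time: 6.25
eef_pos: [0.4534, -0.0403, 0.194]
tcp_rot: [0.224, 0.975, -0.0, 0.004]
contact_force: [-0.2, 0.4, -2.4]
opening: 0.65
finger_force: 74.4
```

Run:
```python
from h import *
s=ctrl.get_state(); print(s["time"],s["eef_pos"],s["tcp_rot"],s["opening"],s["finger_force"],s["contact_force"])
p=ctrl.read_camera("wrist"); np.save("w3.npy",p,allow_pickle=True)
find(p,"hook"); find(p,"cup")
q=ctrl.read_camera("scene"); np.save("s3.npy",q,allow_pickle=True)
a=p["color"][60:460,150:550]
b=cv2.resize(q["color"][100:300,250:450],None,fx=2,fy=2)
cv2.imwrite("pics/c3.png",np.hstack([a,b])[:,:,::-1])
```

```text
6.25 [ 0.4534 -0.0403  0.194 ] [ 0.2241  0.9746 -0.0004  0.0039] 0.6495867468193179 74.37172295060009 [-0.1777  0.4366 -2.383 ]
hook 0.87 [ 0.4646 -0.0467  0.214 ] px [317. 415.]
hook 0.77 [ 0.3372 -0.1243  0.0553] px [128. 133.]
hook 0.62 [0.4344 0.1396 0.0604] px [568.  87.]
hook 0.61 [ 0.3609 -0.0034  0.0595] px [309.  81.]
cup 0.98 [ 0.3544 -0.1419  0.0319] px [137. 164.]
cup 0.93 [0.424  0.1294 0.0303] px [523.  82.]
cup 0.75 [ 0.4553 -0.0389  0.1916] px [326. 345.]
cup 0.56 [0.3414 0.0242 0.002 ] px [333.  43.]
```

View pics/c3.png

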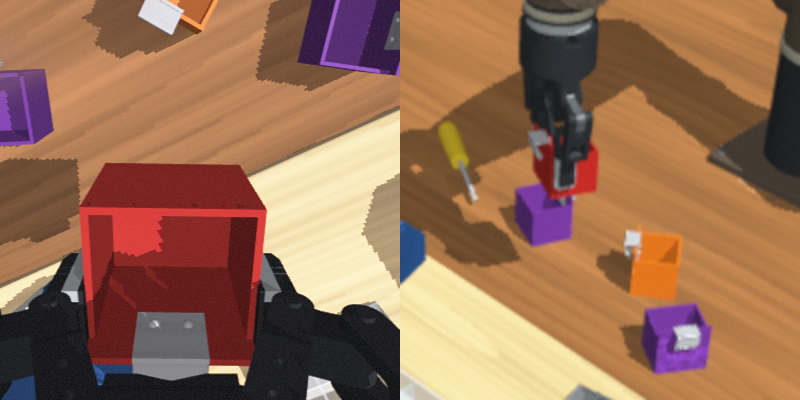

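The cup is held, level and square to the fingers. Its top front corners are at px (230,269) and (416,271), and the bottom front corners are at (256,224) and (392,226).

Run:
```python
from h import *
from scipy.optimize import least_squares
p=np.load("w3.npy",allow_pickle=True).item()
s=ctrl.get_state();Rt=R.from_quat(s["tcp_rot"]);t=s["eef_pos"]
C=np.array([(-25,-28,48),(-25,28,48),(-25,-28,0),(-25,28,0)])/1000
U=np.array([(230,269),(416,271),(256,224),(392,226)])
F=R.from_matrix(np.array([[-1,0,0],[0,1,0],[0,0,-1.]]).T)
def pose(q): # tool frame: offset, small rot
    return lambda M: Rt.apply((R.from_rotvec(q[3:])*F).apply(M)+q[:3])+t
f=lambda q: np.r_[(proj(p,pose(q)(C))-U).ravel(), q[3:]/.03,(q[2]-.030)/.003]
q=least_squares(f,[.011,0,.03,0,0,0],x_scale=[.01]*3+[.1]*3)
print("tool-frame offset mm",q.x[:3]*1000,"rot deg",np.degrees(q.x[3:]),f(q.x).round(1))
b=[.632,.2004,.006]; yb=.2093
Rb=R.from_euler("z",yb)
Rt2=R.from_euler("z",-(np.arctan2(Rt.as_matrix()[1,1],Rt.as_matrix()[0,1])-yb))*Rt
for y,z in((110,.125),(100,.058)):
    cc=Rb.apply([.015,y/1000,0])+[b[0],b[1],0]; cc[2]=z
    tcp=cc-Rt2.apply(q.x[:3]); print(cc,"tcp",tcp,"shift",Rt.inv().apply(tcp-t)*1000,"turn",np.degrees((Rt.inv()*Rt2).as_rotvec()))
```

```text
tool-frame offset mm [ 8.0876  1.79   27.6761] rot deg [-0.8371 -0.4095  0.3353] [-0.4 -0.1  0.5  0.2  1.2  0.1 -1.3 -0.4 -0.5 -0.2  0.2 -0.8]
[0.6238 0.3111 0.125 ] tcp [0.6238 0.3027 0.1526] shift [ -6.7278 383.557   35.524 ] turn [-0.1973  0.0286 52.0919]
[0.6259 0.3013 0.058 ] tcp [0.6259 0.293  0.0856] shift [-13.1255 375.7038 102.5045] turn [-0.1973  0.0286 52.0919]
```

In the tool's units: 384 mm / 500 = 0.768, 370 mm / 500 = 0.74, 52 degrees / 229.1831 = 0.2269.

Request:
send_rows(rows="0 0 0.0436 0 0.1 0 -1;0 0 0.0873 -0.004 0.21 0 -1;0 0 0.1309 -0.008 0.32 0 -1;0 0 0.1745 -0.01 0.43 0 -1;0 0 0.2094 -0.012 0.54 0 -1;0 0 0.2269 -0.014 0.65 0.02 -1;0 0 0.2269 -0.014 0.74 0.04 -1;0 0 0.2269 -0.014 0.768 0.07 -1")

```text
time: 7.45
eef_pos: [0.6254, 0.3048, 0.1524]
tcp_rot: [0.628, 0.778, -0.001, -0.001]
contact_force: [-0.1, -1.2, -1.0]
opening: 0.647
finger_force: 74.4
```

Request:
send_rows(rows="0 0 0 0 0 0 -1;0 0 0 0 0 0 -1;0 0 0 0 0 0 -1;0 0 0 0 0 0 -1")

```text
time: 7.95
eef_pos: [0.6259, 0.302, 0.1564]
tcp_rot: [0.629, 0.777, 0.0, 0.0]
contact_force: [-0.5, 0.2, -1.1]
opening: 0.648
finger_force: 74.3
```

Run:
```python
from h import *
s=ctrl.get_state(); print(s["time"],s["eef_pos"],s["tcp_rot"],s["opening"],s["finger_force"],s["contact_force"])
p=ctrl.read_camera("wrist"); np.save("w4.npy",p,allow_pickle=True)
find(p,"hook",2); find(p,"cup",2); find(p,"rim_left")
q=ctrl.read_camera("scene"); np.save("s4.npy",q,allow_pickle=True)
find(q,"grey_bin",2); find(q,"hook",2)
a=p["color"][80:480,120:520]
b=cv2.resize(q["color"][210:410,270:470],None,fx=2,fy=2)
cv2.imwrite("pics/c4.png",np.hstack([a,b])[:,:,::-1])
```

```text
7.95 [0.6259 0.302  0.1564] [0.6291 0.7773 0.0005 0.0004] 0.6478688127209669 74.34441623277962 [-0.4929  0.2478 -1.0741]
hook 0.87 [0.6328 0.2914 0.1784] px [334. 417.]
hook 0.66 [0.4378 0.139  0.0603] px [ 12. 413.]
cup 0.92 [0.4325 0.1335 0.0351] px [ 30. 393.]
cup 0.69 [0.626  0.2989 0.1571] px [319. 354.]
rim_left 0.9 [0.5617 0.2381 0.0427] px [210. 311.]
grey_bin 0.56 [0.6481 0.1984 0.0394] px [342. 340.]
hook 0.44 [0.613  0.327  0.1456] px [419. 327.]
```

View pics/c4.png

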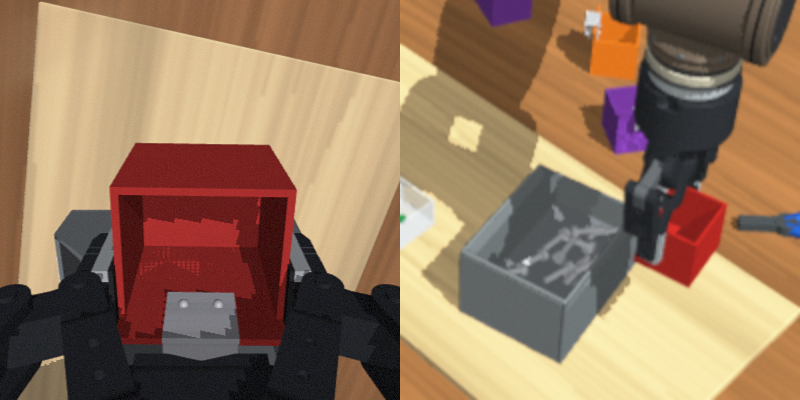

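The wrist view shows the cup still square in the fingers. The scene view shows it outside the bin's left wall, with the clip towards the bin. Next I'll lower it so the rim sits below the leaf tip, then move in until the plate touches.

In the tool's units: 68 mm / 500 = 0.136, 60 mm / 500 = 0.12.

Request:
send_rows(rows="0 0 0 0 0 0.07 -1;0 0 0 0 0 0.12 -1;0 0 0 0 0 0.136 -1;0 0 0 -0.02 0 0.136 -1;0 0 0 -0.04 0 0.136 -1;0 0 0 -0.048 0 0.136 -1;0 0 0 -0.048 0 0.136 -1")

```text
time: 9.18
eef_pos: [0.6313, 0.2786, 0.0884]
tcp_rot: [0.629, 0.777, 0.001, 0.0]
contact_force: [-1.1, 1.1, -1.0]
opening: 0.651
finger_force: 74.4
```

In the tool's units: -3 mm / 500 = -0.006, -2 mm / 500 = -0.004.

Request:
send_rows(rows="0 0 0 -0.002 0 0 -1;0 0 0 -0.004 0 0 -1;0 0 0 -0.006 0 0 -1;0 0 0 -0.006 0 0 -1")

```text
time: 9.68
eef_pos: [0.6313, 0.2762, 0.0873]
tcp_rot: [0.629, 0.778, -0.0, -0.0]
contact_force: [-0.2, 0.5, -1.1]
opening: 0.647
finger_force: 74.4
```

Run:
```python
from h import *
s=ctrl.get_state(); print(s["time"],s["eef_pos"],s["tcp_rot"],s["contact_force"],s["wrist_torque"])
q=ctrl.read_camera("scene"); np.save("s5.npy",q,allow_pickle=True)
find(q,"grey_bin",2); find(q,"hook",2)
b=cv2.resize(q["color"][260:400,290:450],None,fx=5,fy=4,interpolation=cv2.INTER_CUBIC)
cv2.imwrite("pics/c5.png",b[:,:,::-1])
```

```text
9.675 [0.6313 0.2762 0.0873] [ 0.6287  0.7776 -0.     -0.    ] [-0.1861  0.521  -1.0975] [-0.0383 -0.0221  0.0034]
grey_bin 0.88 [0.6649 0.1876 0.0404] px [331. 342.]
hook 0.68 [ 0.3405 -0.317   0.0214] px [276. 174.]
hook 0.63 [ 0.3386 -0.1241  0.0585] px [331. 193.]
```

View pics/c5.png

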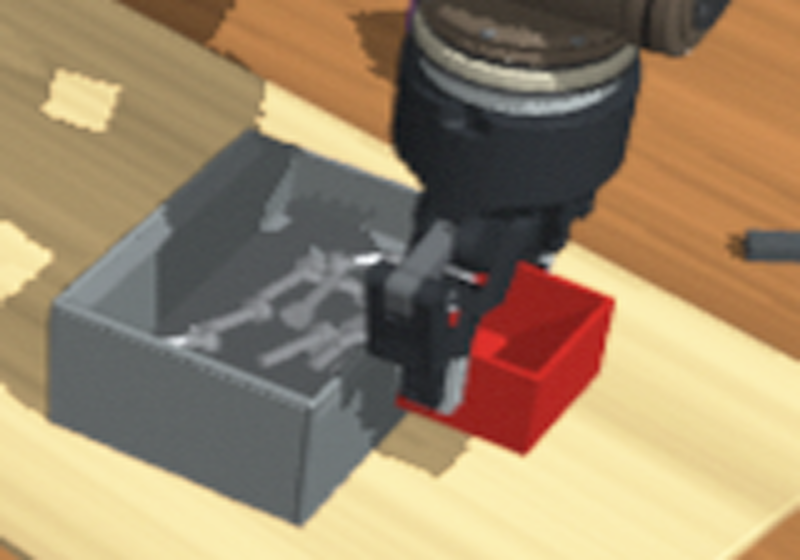

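The cup is close to the left wall but not touching yet, so I'll keep moving in by small steps.

In the tool's units: -2 mm / 500 = -0.004, -1 mm / 500 = -0.002.

Request:
send_rows(rows="0 0 0 -0.002 0 0 -1;0 0 0 -0.004 0 0 -1;0 0 0 -0.004 0 0 -1")

```text
time: 10.2
eef_pos: [0.6318, 0.2741, 0.0874]
tcp_rot: [0.629, 0.778, 0.0, -0.0]
contact_force: [0.2, 0.4, -2.0]
opening: 0.642
finger_force: 74.4
```

In the tool's units: -1.5 mm / 500 = -0.003, -1 mm / 500 = -0.002.

Request:
send_rows(rows="0 0 0 -0.002 0 0 -1;0 0 0 -0.003 0 0 -1;0 0 0 -0.003 0 0 -1")

```text
time: 10.58
eef_pos: [0.632, 0.2727, 0.0874]
tcp_rot: [0.629, 0.778, -0.0, 0.0]
contact_force: [-0.2, 0.5, -1.4]
opening: 0.649
finger_force: 74.4
```

In the tool's units: -1.5 mm / 500 = -0.003, -1 mm / 500 = -0.002.

Request:
send_rows(rows="0 0 0 -0.002 0 0 -1;0 0 0 -0.003 0 0 -1;0 0 0 -0.003 0 0 -1")

```text
time: 10.95
eef_pos: [0.6324, 0.2712, 0.0874]
tcp_rot: [0.629, 0.778, 0.0, 0.0]
contact_force: [-0.4, 0.4, -0.7]
opening: 0.645
finger_force: 74.4
```

In the tool's units: -1 mm / 500 = -0.002.

Request:
send_rows(rows="0 0 0 -0.002 0 0 -1;0 0 0 -0.002 0 0 -1;0 0 0 -0.002 0 0 -1")

```text
time: 11.32
eef_pos: [0.6325, 0.2703, 0.0874]
tcp_rot: [0.629, 0.778, -0.0, -0.0]
contact_force: [-0.3, -0.4, -1.4]
opening: 0.645
finger_force: 74.4
```

In the tool's units: -1 mm / 500 = -0.002.

Request:
send_rows(rows="0 0 0 -0.002 0 0 -1;0 0 0 -0.002 0 0 -1;0 0 0 -0.002 0 0 -1")

```text
time: 11.7
eef_pos: [0.6328, 0.2693, 0.0874]
tcp_rot: [0.629, 0.778, -0.0, -0.0]
contact_force: [0.1, -0.0, -0.1]
opening: 0.644
finger_force: 74.4
```

In the tool's units: -1 mm / 500 = -0.002.

Request:
send_rows(rows="0 0 0 -0.002 0 0 -1;0 0 0 -0.002 0 0 -1;0 0 0 -0.002 0 0 -1")

```text
time: 12.08
eef_pos: [0.633, 0.2683, 0.0874]
tcp_rot: [0.629, 0.778, -0.0, 0.0]
contact_force: [0.7, 0.5, -1.0]
opening: 0.65
finger_force: 74.4
```

In the tool's units: -1 mm / 500 = -0.002.

Request:
send_rows(rows="0 0 0 -0.002 0 0 -1;0 0 0 -0.002 0 0 -1;0 0 0 -0.002 0 0 -1")

```text
time: 12.45
eef_pos: [0.6332, 0.2674, 0.0874]
tcp_rot: [0.629, 0.778, 0.0, 0.0]
contact_force: [0.2, -0.1, -1.1]
opening: 0.649
finger_force: 74.4
```

In the tool's units: -1 mm / 500 = -0.002.

Request:
send_rows(rows="0 0 0 -0.002 0 0 -1;0 0 0 -0.002 0 0 -1;0 0 0 -0.002 0 0 -1")

```text
time: 12.82
eef_pos: [0.6333, 0.2667, 0.0874]
tcp_rot: [0.629, 0.778, 0.0, -0.0]
contact_force: [0.1, 1.9, -1.4]
opening: 0.645
finger_force: 74.5
```

Run:
```python
from h import *
s=ctrl.get_state(); print(s["time"],s["eef_pos"],s["contact_force"],s["wrist_torque"])
q=ctrl.read_camera("scene"); np.save("s6.npy",q,allow_pickle=True)
r=np.load("s5.npy",allow_pickle=True).item()
# shift of the bin's visible back-left part between the two scene pictures
g=lambda p: np.float32(cv2.cvtColor(p["color"],cv2.COLOR_RGB2GRAY)[330:395,298:345])
print("bin shift px",cv2.phaseCorrelate(g(r),g(q)))
w=np.load("w4.npy",allow_pickle=True).item()
b=cv2.resize(q["color"][290:390,330:430],None,fx=4,fy=4,interpolation=cv2.INTER_CUBIC)
p=ctrl.read_camera("wrist"); np.save("w6.npy",p,allow_pickle=True)
cv2.imwrite("pics/c6.png",np.hstack([b,p["color"][80:480,120:520]])[:,:,::-1])
```

```text
12.825 [0.6333 0.2667 0.0874] [ 0.1261  1.9026 -1.3959] [0.242  0.0068 0.044 ]
bin shift px ((0.10426559755450171, 0.028503277375357072), 0.8587389402091503)
```

View pics/c6.png

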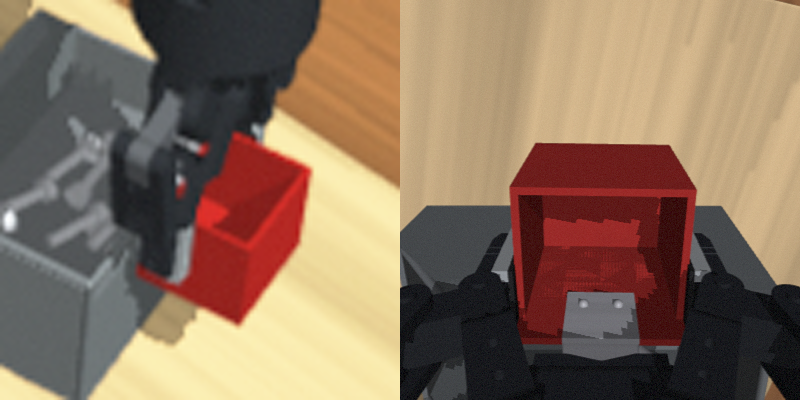

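The wrist view shows the foot of the bin's outer face as a level line at v≈285, parallel to the cup's top edge at v≈267, so the yaw matches. The force reading has started to rise. I'll check how far the wall is from the TCP.

Run:
```python
from h import *
p=np.load("w6.npy",allow_pickle=True).item(); s=ctrl.get_state(); Rt=R.from_quat(s["tcp_rot"])
g=cv2.cvtColor(p["color"],cv2.COLOR_RGB2GRAY).astype(float)
for u in (145,160,175,420,430,440):
    c=g[270:300,u-2:u+3].mean(1); v=270+.5+np.argmax(abs(np.diff(c)))
    print(u,v,[ (Rt.inv().apply(atz(p,u,v,z)-s["eef_pos"])*1000).round(1)[:2].tolist() for z in (.005,.008,.011)])
print(s["qpos"])
```

```text
145 285.5 [[-14.7, -102.8], [-13.3, -101.3], [-11.9, -99.8]]
160 285.5 [[-14.7, -94.1], [-13.3, -92.7], [-11.9, -91.3]]
175 285.5 [[-14.7, -85.3], [-13.3, -84.0], [-11.9, -82.7]]
420 285.5 [[-14.5, 58.2], [-13.1, 57.4], [-11.7, 56.5]]
430 285.5 [[-14.5, 64.1], [-13.1, 63.1], [-11.6, 62.2]]
440 285.5 [[-14.5, 69.9], [-13.0, 68.9], [-11.6, 67.9]]
[0.2511 0.478  1.6472 0.0004 1.0163 0.0398]
```

The wall is 13 mm from the TCP, which matches the plate touching it. Now I'll push down slowly.

In the tool's units: 4 mm / 500 = 0.008, 3 mm / 500 = 0.006.

Request:
send_rows(rows="0 0 0 0 0 0.002 -1;0 0 0 0 0 0.004 -1;0 0 0 0 0 0.006 -1;0 0 0 0 0 0.008 -1;0 0 0 0 0 0.008 -1")

```text
time: 13.55
eef_pos: [0.6334, 0.2666, 0.0834]
tcp_rot: [0.629, 0.778, 0.0, -0.0]
contact_force: [-0.0, 3.9, -0.2]
opening: 0.648
finger_force: 74.5
```

In the tool's units: 3 mm / 500 = 0.006, 2 mm / 500 = 0.004.

Request:
send_rows(rows="0 0 0 0 0 0.002 -1;0 0 0 0 0 0.004 -1;0 0 0 0 0 0.006 -1;0 0 0 0 0 0.006 -1")

```text
time: 14.05
eef_pos: [0.6334, 0.2666, 0.0803]
tcp_rot: [0.629, 0.778, 0.0, -0.0]
contact_force: [-0.2, 5.0, -0.4]
opening: 0.646
finger_force: 74.5
```

In the tool's units: 2 mm / 500 = 0.004, 1 mm / 500 = 0.002.

Request:
send_rows(rows="0 0 0 0 0 0.002 -1;0 0 0 0 0 0.004 -1;0 0 0 0 0 0.004 -1")

```text
time: 14.42
eef_pos: [0.6334, 0.2666, 0.0784]
tcp_rot: [0.629, 0.778, 0.0, -0.0]
contact_force: [-0.6, 5.2, -0.2]
opening: 0.65
finger_force: 74.6
```

In the tool's units: 2 mm / 500 = 0.004, 1 mm / 500 = 0.002.

Request:
send_rows(rows="0 0 0 0.001 0 0.002 -1;0 0 0 0.001 0 0.004 -1;0 0 0 0.001 0 0.004 -1")

```text
time: 14.8
eef_pos: [0.6336, 0.2667, 0.0767]
tcp_rot: [0.629, 0.778, 0.0, 0.0]
contact_force: [-0.5, 2.5, 3.0]
opening: 0.646
finger_force: 74.7
```

In the tool's units: 2 mm / 500 = 0.004, 1 mm / 500 = 0.002.

Request:
send_rows(rows="0 0 0 0 0 0.002 -1;0 0 0 0 0 0.004 -1;0 0 0 0 0 0.004 -1")

```text
time: 15.18
eef_pos: [0.6338, 0.2668, 0.0749]
tcp_rot: [0.629, 0.778, 0.0, 0.001]
contact_force: [-0.2, 3.2, 4.4]
opening: 0.65
finger_force: 74.9
```

In the tool's units: 2 mm / 500 = 0.004, 1 mm / 500 = 0.002.

Request:
send_rows(rows="0 0 0 0 0 0.002 -1;0 0 0 0 0 0.004 -1;0 0 0 0 0 0.004 -1")

```text
time: 15.55
eef_pos: [0.634, 0.2668, 0.0732]
tcp_rot: [0.629, 0.778, 0.0, 0.001]
contact_force: [-0.3, 2.5, 5.6]
opening: 0.648
finger_force: 75.0
```

In the tool's units: 2 mm / 500 = 0.004, 1 mm / 500 = 0.002.

Request:
send_rows(rows="0 0 0 0 0 0.002 -1;0 0 0 0 0 0.004 -1;0 0 0 0 0 0.004 -1")

```text
time: 15.92
eef_pos: [0.6342, 0.2668, 0.0718]
tcp_rot: [0.628, 0.778, 0.001, 0.001]
contact_force: [-1.7, 1.7, 7.3]
opening: 0.644
finger_force: 75.2
```

In the tool's units: 2 mm / 500 = 0.004, 1 mm / 500 = 0.002.

Request:
send_rows(rows="0 0 0 0 0 0.002 -1;0 0 0 0 0 0.004 -1;0 0 0 0 0 0.004 -1")

```text
time: 16.3
eef_pos: [0.6344, 0.2669, 0.0705]
tcp_rot: [0.628, 0.778, 0.001, 0.001]
contact_force: [-2.1, 1.7, 9.9]
opening: 0.647
finger_force: 75.4
```

In the tool's units: 2 mm / 500 = 0.004, 1 mm / 500 = 0.002.

Request:
send_rows(rows="0 0 0 0 0 0.002 -1;0 0 0 0 0 0.004 -1;0 0 0 0 0 0.004 -1")

```text
time: 16.68
eef_pos: [0.6348, 0.2669, 0.0693]
tcp_rot: [0.628, 0.778, 0.001, 0.001]
contact_force: [-2.8, 0.8, 11.4]
opening: 0.65
finger_force: 75.8
```

Request:
send_rows(rows="0 0 0 0 0 0.002 -1;0 0 0 0 0 0.004 -1;0 0 0 0 0 0.004 -1")

```text
time: 17.05
eef_pos: [0.6352, 0.267, 0.0681]
tcp_rot: [0.628, 0.778, 0.001, 0.002]
contact_force: [-3.5, 0.8, 14.3]
opening: 0.65
finger_force: 76.0
```

In the tool's units: 2 mm / 500 = 0.004, 1 mm / 500 = 0.002.

Request:
send_rows(rows="0 0 0 0 0 0.002 -1;0 0 0 0 0 0.004 -1;0 0 0 0 0 0.004 -1")

```text
time: 17.42
eef_pos: [0.6348, 0.2669, 0.0645]
tcp_rot: [0.629, 0.778, 0.002, 0.002]
contact_force: [2.1, 8.1, -2.3]
opening: 0.648
finger_force: 77.4
```

In the tool's units: 2 mm / 500 = 0.004, 1 mm / 500 = 0.002.

Request:
send_rows(rows="0 0 0 0 0 0.002 -1;0 0 0 0 0 0.004 -1;0 0 0 0 0 0.004 -1")

```text
time: 17.8
eef_pos: [0.6347, 0.2669, 0.0638]
tcp_rot: [0.629, 0.777, 0.001, 0.001]
contact_force: [-3.8, 0.4, 15.6]
opening: 0.644
finger_force: 80.0
```

The push dropped at z=0.0645, so the clip snapped. The force then rose again as the bridge seated. I'll relax the push and check before letting go.

In the tool's units: -2.5 mm / 500 = -0.005, -1 mm / 500 = -0.002.

Request:
send_rows(rows="0 0 0 0 0 -0.002 -1;0 0 0 0 0 -0.005 -1;0 0 0 0 0 -0.005 -1")

```text
time: 18.18
eef_pos: [0.6346, 0.2669, 0.064]
tcp_rot: [0.629, 0.777, 0.001, 0.001]
contact_force: [1.1, 2.7, 6.4]
opening: 0.646
finger_force: 78.5
```

Run:
```python
from h import *
s=ctrl.get_state(); print(s["eef_pos"],s["contact_force"],s["wrist_torque"])
```

```text
[0.6346 0.2669 0.064 ] [1.1093 2.6973 6.4078] [ 0.2174 -0.1968  0.0972]
```

In the tool's units: -1 mm / 500 = -0.002.

Request:
send_rows(rows="0 0 0 0 0 -0.002 -1;0 0 0 0 0 -0.002 0.4;0 0 0 0 0 -0.002 1;0 0 0 0 0 -0.002 1;0 0 0 0 0 -0.002 1;0 0 0 0 0 -0.002 1;0 0 0 0 0 -0.002 1")

```text
time: 19.05
eef_pos: [0.6333, 0.2669, 0.0639]
tcp_rot: [0.629, 0.778, -0.0, 0.0]
contact_force: [0.8, 0.3, -0.6]
opening: 0.998
finger_force: 0.0
```

In the tool's units: -200 mm / 500 = -0.4, -170 mm / 500 = -0.34.

Request:
send_rows(rows="0 0 0 0 0 -0.03 1;0 0 0 0 0 -0.07 1;0 0 0 0 0 -0.14 1;0 0 0 0 0 -0.24 1;0 0 0 0 0 -0.34 1;0 0 0 0 0 -0.4 1;0 0 0 0.08 0 -0.4 1;0 0 0 0.08 0 -0.4 1")

```text
time: 20.05
eef_pos: [0.6245, 0.3081, 0.267]
tcp_rot: [0.628, 0.778, 0.002, 0.001]
contact_force: [0.5, -0.5, 0.1]
opening: 0.996
finger_force: 0.0
```

Run:
```python
from h import *
s=ctrl.get_state(); print(s["time"],s["eef_pos"],s["contact_force"],s["opening"])
q=ctrl.read_camera("scene"); p=ctrl.read_camera("wrist")
np.save("w7.npy",p,allow_pickle=True)
b=cv2.resize(q["color"][290:390,310:410],None,fx=4,fy=4,interpolation=cv2.INTER_CUBIC)
c=cv2.resize(p["color"][150:350,220:420],None,fx=2,fy=2,interpolation=cv2.INTER_CUBIC)
for t in ("hook","grey_bin","cup"): find(p,t,2); find(q,t,2)
cv2.imwrite("pics/c7.png",np.hstack([b,c])[:,:,::-1])
```

```text
20.05 [0.6245 0.3081 0.267 ] [ 0.4815 -0.4545  0.1284] 0.9955986388177425
hook 0.83 [0.4365 0.1454 0.0598] px [ 98. 327.]
hook 0.82 [0.6376 0.2583 0.0886] px [323. 276.]
hook 0.66 [ 0.3378 -0.1231  0.0595] px [332. 192.]
hook 0.49 [0.6401 0.2546 0.086 ] px [371. 337.]
grey_bin 0.82 [0.6358 0.1772 0.0354] px [304. 324.]
grey_bin 0.46 [0.6309 0.2688 0.0542] px [318. 249.]
grey_bin 0.91 [0.6534 0.1907 0.0402] px [337. 339.]
grey_bin 0.25 [ 0.6198 -0.1858  0.0449] px [221. 236.]
cup 0.88 [0.423  0.1272 0.0356] px [ 97. 327.]
cup 0.75 [0.6302 0.2692 0.0554] px [317. 249.]
cup 0.97 [0.4487 0.119  0.0244] px [379. 275.]
cup 0.83 [0.3534 0.0266 0.0323] px [375. 232.]
```

View pics/c7.png

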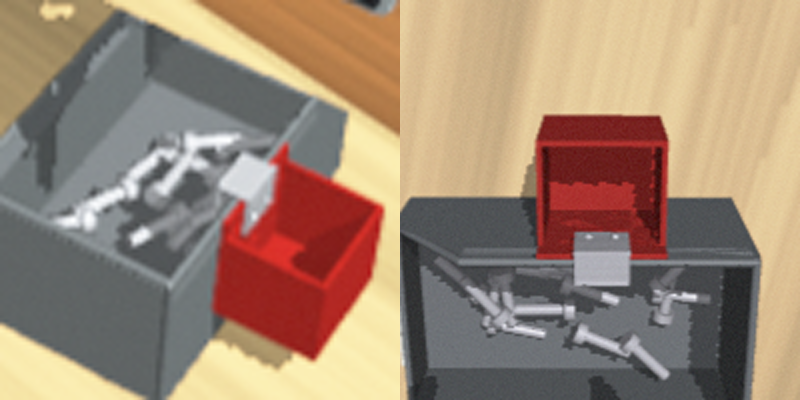

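The cup hangs flush on the straight left rim, with the bridge over it at crop (602,258) and the bin flat. The gripper is clear.

```bash
python3 -c "
from plant import ctrl
print(ctrl.sign_off())"
```

```text
the job is handed in; nothing more can be done
None
```

The red cup is clipped onto the grey bin's left rim, on the outside and upright; I felt the clip snap and the bridge seat before letting go, and handed the job in at about 20 s (no verdict was returned).

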